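Press a wooden blank into the spring magazine

ROBOT

A 6-joint arm with a two-finger parallel gripper is mounted at the origin on the work surface. World frame = base frame: x ahead of the robot, y to its left, z up, the work surface at z = 0. Lengths are in m, angles in rad, forces in N, time in s.
With the tool pointing down it reaches from about 0.35 to 0.975 m from the base axis. Payload 4.9 kg.
Tool frame: the origin (TCP) lies on the front face of the gripper's body, between the roots of the fingers; the fingertips stand ctrl.tip_extent ahead of it and the grasp point (between the pads) lies 54 mm ahead of it (ctrl.tip_extent is the distance from the TCP to the fingertips, in m); z points along the fingers, y is the line along which they close (so a half turn about z gives the same grasp; the last joint's range is limited). The gripper opens to 85 mm and grips with 20 to 120 N. Pads are 22 mm wide; open, the fingers measure 114 mm over their backs; the gripper's body (76 mm by 85 mm) begins 54 mm behind the grasp point. The pads swing forward as they close: fully open they stand 13 mm farther back than shut.
Start: joints at [1.014, 0.053, 1.613, -0, 1.476, -0.119], TCP at [0.265, 0.566, 0.304] pointing down, gripper open.
Joint ranges: [-3.01, 3.01], [-1.01, 2.22], [0.06, 2.58], [-1.02, 4.17], [0.09, 2.62], [-3.14, 3.14]. Speed limits (rad/s): [2.57, 2.57, 3.14, 3.14, 3.14, 3.14].

INTERFACE

Orientations are given as a rotation vector (axis times angle).
In Python, from station import ctrl gives the robot as it stands.
- The arm moves only by the tool apply_moves, never from a script. Its argument "rows" is one flat list of numbers, 6 for each row, row after row: the shift along the tool's x, y, z normalised to -1 to 1, where 1 is 0.6 m, then the turn, a rotation vector about the tool's x, y, z normalised to -1 to 1, where 1 is 90 degrees. A call has 1 to 20 rows; each row is the pose to reach, as a shift and turn from the pose commanded when the call began, along the tool's axes at that moment; what a row does not reach only later rows make up. A row lasts 1/10 s, in which the tool goes at most 50 mm and 8.59 degrees, less where a joint would pass 70% of its speed; a pose out of reach is approached as far as the arm can. A call with a number of a shift or a turn outside -1 to 1 is refused whole. A call with a gripper value outside its range is refused whole. "grip" is the opening, from 0 (shut) to 1 (fully open), set as the call begins (left out, the last holds). The fingers move at their own pace and stop on an object; "grip_force" is the grip in N (left out, the last holds). Time passes only in rows, so rows that repeat a pose let the fingers close. It gives the time, the measured TCP pose, the force, the opening and the grip force at its end, in the units of the state.
- ctrl.get_obs(): the state, without advancing time (a new reading comes with each control period).
- ctrl.get_image(name): name is "scene" or "side" or "wrist"; returns (picture, depth): 384x512x3 uint8, blue, green, red; 384x512 float32, m along the optical axis (not along the pixel's ray), 0 where there is no reading.
- ctrl.camera_model(name): a dict with "mtx" (3x3 intrinsics, pixels), "k1" (the pictures are not rectified: a ray, as slopes to the right and down, at radius r is drawn at 1 + k1 r^2 times it, then the intrinsics apply), "R" (3x3) and "t" (3): a world point X has camera coordinates R X + t; the wrist camera has in their place "tool_from_camera" (4x4, takes a point from camera to tool coordinates, whose origin is the TCP and whose axes are the flange's). Camera axes: x right, y down, z forward; pixel columns grow to the right and rows downward; lengths in m; the calibration is good to about 2 mm. A picture is of the moment at which its call begins: read the wrist's pose just before it. camera_model takes no time and is no camera call.
- ctrl.finish_job(): hands the job in; it is judged then, once.
The state is a dict: "t": time; "q": joint angles; "dq": joint speeds; "effort": joint torques, N m; "tool_pos": TCP position; "tool_rot": TCP orientation; "contact_force": force on the tool from outside, world axes, zero at the start; "wrist_torque": the same for the moment, N m; "opening": finger opening in m; "grip_force": force on a finger pad.
Only numpy, scipy, OpenCV 4.12 (cv2) and the standard library are available. Lean on these libraries where they do the work, as an engineer would, in place of code of your own. Each camera call takes 0.05 s, during which the arm holds its last target. There are 200 camera calls.

TASK

In the print studio, top up the spring-loaded stack magazine with the loose round wooden blank, the one of the same size as the blank already held inside it; the square block and the wide thin coaster do not belong in it. Set the blank flat in the mouth between the four posts, push it straight down from above with closed fingers until the four spring catches snap out over it, and leave it held down flat under the catches.

Things in the scene. Friction and masses are not known exactly. Their poses are not given: they have to be found in the camera images.
- blank: The blank to load: plain pale-wood disc, 60 mm across, 22 mm thick, 45 g, flat on the table. Origin: centre of its underside, z up; yaw means nothing. Pick it from above across its diameter, fingertips about 11 mm above the table. Near it, places varying, lie bystanders: a square block of the same wood (58 x 58 x 22 mm), a wide thin coaster (92 mm across, 9 mm) and an ink jar 75 mm tall.
- magazine: Stack magazine, fixed: grey base box 128 x 128 x 30 mm. Origin: centre of its underside; z up, x and y square to its sides. Four 10 mm steel posts on the diagonals leave a round well 65 mm across about z; their tops bend outwards from 102 mm up as a lead-in, highest 125 mm. On each of the 4 sides a bracket (48-58 mm from the axis, 98 mm high) holds a spring catch. One blank is already inside.
- mouth (a point): On the magazine's axis, 97.5 mm above its origin: a blank set here rests level on the 4 catch slopes, underside at this point, top 22 mm above. The slopes end 5 mm above this point: hold the blank by its upper half, fingers closing along the magazine's x or y (between the posts), let go, open wide. The catches' flat undersides are 7.5 mm below this point, reaching in to 25 mm from the axis.
- follower (a joint): Spring follower, black disc under the stack: travel down in m. 0 at the start (one blank held up against the catches), 0.022 with two held, 0.030 at the stop. Push the middle of the blank's top down with shut fingers (5 to 10 N) until its top is 13 mm below the mouth point (stop: 15.5 mm): the catches snap over it. Let up: the spring lifts it to the catches, top 7.5 mm below that point.
Mind the look-alikes: they are no part of the job. What is shaped like the blank but pink or yellow is not meant. There is more than one size of the magazine; the job needs the larger.

How it is judged:
By the outcome, as a careful person would: the job done as asked, in the order asked, and still so for the second after the job is handed in, with the robot touching nothing.
It also fails if it takes over 40 s, if anything falls off the work surface, if the arm or the gripper's body presses on something with over 40 N, if the wrist force passes 120 N, or if a joint passes its speed limit or range.

## Working session

There is one attempt and no reset: what is moved stays moved. The work goes in short steps, Python scripts to look and compute and a tool call to move; the robot and the scene stay as the last step left them, time stands still between calls to the robot, and variables do not carry over. Pictures are saved under pics/ and viewed, at most 10 in all, crops included, and the job is handed in when it is done.

Besides the shell and the picture viewer there is one more tool, called after "Emit:" in YAML: its name, and indented under it one key for each argument. apply_moves: Moves the arm, as the interface text tells. Its arguments: {"type":"object","properties":{"rows":{"type":"array","items":{"type":"number"}},"grip":{"type":"number"},"grip_force":{"type":"number"}},"required":["rows"]}

```bash
ls; mkdir -p pics; python3 - <<'E'
from station import ctrl
import cv2,numpy as np
o=ctrl.get_obs();print({k:np.round(v,4) for k,v in o.items()},ctrl.tip_extent)
for n in("scene","side"):
    p,d=ctrl.get_image(n);cv2.imwrite(f"pics/{n}0.png",p);np.save(f"{n}0.npy",d)
    m=ctrl.camera_model(n);print(n,m)
print(ctrl.camera_model("wrist"))
E
```

```text
pics
{'t': np.float64(0.0), 'q': array([ 1.014 ,  0.0533,  1.6143,  0.    ,  1.476 , -0.119 ]), 'dq': array([ 0.0005,  0.0015,  0.0005,  0.001 , -0.002 , -0.0001]), 'effort': array([-2.00000e-04, -3.93699e+01, -3.70168e+01, -1.00000e-04,
        7.40000e-03,  0.00000e+00]), 'tool_pos': array([0.2647, 0.5656, 0.3027]), 'tool_rot': array([-6.8210e-01, -3.0659e+00,  3.0000e-03]), 'contact_force': array([0.0241, 0.8082, 0.3509]), 'wrist_torque': array([0.0121, 0.0171, 0.0004]), 'grip_force': np.float64(0.0), 'opening': np.float64(0.0856)} 0.0726
scene {'mtx': array([[364.97701413,   0.        , 256.42738637],
       [  0.        , 364.97701413, 188.96389217],
       [  0.        ,   0.        ,   1.        ]]), 'k1': -0.04042338668214282, 'R': array([[-0.7931148 ,  0.60907155,  0.00087196],
       [ 0.51914953,  0.67676831, -0.52198508],
       [-0.31851637, -0.41354141, -0.85295417]]), 't': array([ 0.44242421, -0.21185047,  0.93439529])}
side {'mtx': array([[451.73048055,   0.        , 265.68736944],
       [  0.        , 451.73048055, 200.63453651],
       [  0.        ,   0.        ,   1.        ]]), 'k1': -0.1392514926682174, 'R': array([[ 0.97880068, -0.20467707, -0.00751831],
       [-0.14963754, -0.68956369, -0.70859758],
       [ 0.13984932,  0.69470081, -0.70557278]]), 't': array([-0.52174895,  0.12971275,  0.95272036])}
{'mtx': array([[328.05828395,   0.        , 258.07639512],
       [  0.        , 328.05828395, 189.58491485],
       [  0.        ,   0.        ,   1.        ]]), 'k1': 0.01159318347439473, 'tool_from_camera': array([[-1.37454702e-03, -9.58112712e-01, -2.86388096e-01,
         7.36925136e-02],
       [ 9.99998711e-01, -1.55464020e-03,  4.01466710e-04,
         8.12855092e-04],
       [-8.29880805e-04, -2.86387175e-01,  9.58113614e-01,
        -6.91670528e-02],
       [ 0.00000000e+00,  0.00000000e+00,  0.00000000e+00,
         1.00000000e+00]])}
```

View pics/scene0.png

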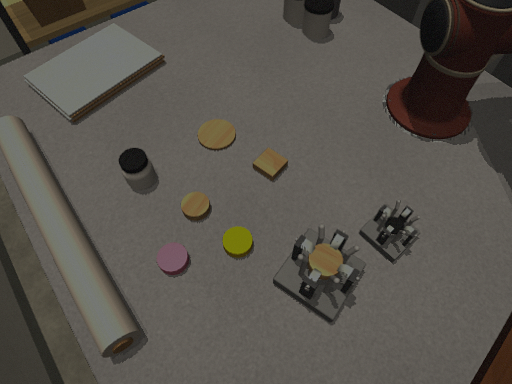

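View pics/side0.png

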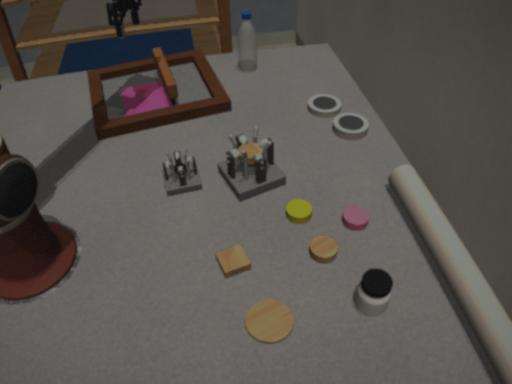

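Candidates in the scene view:
- Pale round disc at (195,206), which is my choice.
- Coaster at (217,134): wide and thin.
- Square block at (270,163).
- Pink disc at (172,258) and yellow disc at (237,241).
- Blank already held in the magazine at (325,260).

The larger magazine is at (322,270) and the small one at (392,230). In the side view, the blank is at (323,248) and the large magazine at (250,170).

```bash
cat > h.py <<'E'
import numpy as np,cv2
from scipy.spatial.transform import Rotation as Ro
from station import ctrl
def rays(n,uv):
    m=ctrl.camera_model(n);x=(np.asarray(uv,float)-m['mtx'][:2,2])/m['mtx'][0,0]
    r=x.copy()
    for _ in range(8): r=x/(1+m['k1']*(r**2).sum(-1,keepdims=True))
    return np.concatenate([r,np.ones(r.shape[:-1]+(1,))],-1)
def ext(n,o=None):
    m=ctrl.camera_model(n)
    if n!='wrist': return m['R'].T,-m['R'].T@m['t']
    T=m['tool_from_camera'];R=Ro.from_rotvec(o['tool_rot']).as_matrix()
    return R@T[:3,:3],R@T[:3,3]+o['tool_pos']
def cloud(n,d,o=None):
    v,u=np.mgrid[:384,:512];R,t=ext(n,o)
    return (rays(n,np.stack([u,v],-1))*d[...,None])@R.T+t
def plane(n,uv,z,o=None):
    R,t=ext(n,o);w=rays(n,uv)@R.T
    return t+w*((z-t[2])/w[...,2])[...,None]
E
python3 - <<'E'
from h import *
for n,b,mg in(("scene",(195,206),(322,265)),("side",(323,248),(250,170))):
    p=cv2.imread(f"pics/{n}0.png");d=np.load(f"{n}0.npy");P=cloud(n,d)
    hsv=cv2.cvtColor(p,cv2.COLOR_BGR2HSV)
    v,u=np.mgrid[:384,:512]
    near=np.hypot(u-b[0],v-b[1])<30
    top=near&(abs(P[...,2]-.022)<.005)&(hsv[...,1]>70)&(d>0)
    q=np.argwhere(top)[:,::-1].astype(np.float32);w=plane(n,q,.022)
    (c,s,a)=cv2.minAreaRect(w[:,:2].astype(np.float32));print(n,"blank",np.round(c,4),np.round(s,4),top.sum(),np.median(P[top][:,2]))
    near=np.hypot(u-mg[0],v-mg[1])<62
    t=near&(abs(P[...,2]-.030)<.006)&(d>0)
    t=cv2.morphologyEx(t.astype(np.uint8),cv2.MORPH_OPEN,np.ones((3,3)))
    k,l,st,_=cv2.connectedComponentsWithStats(t)
    t=t>0
    w=P[t];mc=plane(n,np.array([mg]),.05)[0,:2]
    w=w[np.hypot(*(w[:,:2]-mc).T)<.11]
    print("mag",cv2.minAreaRect(w[:,:2].astype(np.float32)),np.median(w[:,2]),mc)
    t=near&(abs(P[...,2]-.090)<.006)&(hsv[...,1]>70)&(d>0)
    q=np.argwhere(t)[:,::-1].astype(np.float32)
    w=plane(n,q,.09); print("held",cv2.minAreaRect(w[:,:2].astype(np.float32)),np.median(P[t][:,2]))
p=cv2.imread("pics/scene0.png")
a=cv2.resize(p[160:280,140:290],None,fx=2.6,fy=2.6);b=cv2.resize(p[200:320,260:410],None,fx=2.6,fy=2.6)
cv2.imwrite("pics/crop1.png",np.hstack([a,b]))
E
```

```text
scene blank [ 0.6343 -0.1104] [0.0602 0.0583] 577 0.023254626092417574
mag ((0.52861487865448, 0.15530306100845337), (0.12819252908229828, 0.12873807549476624), 16.154010772705078) 0.03082433865165013 [0.52510583 0.15296597]
held ((0.5347723960876465, 0.1605861335992813), (0.08687631785869598, 0.07791245728731155), 52.74095153808594) 0.0911525207139931
side blank [ 0.634  -0.1129] [0.0597 0.058 ] 515 0.022250929545511777
mag ((0.5276811122894287, 0.15546031296253204), (0.12849703431129456, 0.13051924109458923), 16.616098403930664) 0.030594308543674065 [0.52219872 0.12977074]
held ((0.5249446630477905, 0.15171650052070618), (0.07017413526773453, 0.06019191816449165), 56.6377067565918) 0.09076553096270112
```

View pics/crop1.png

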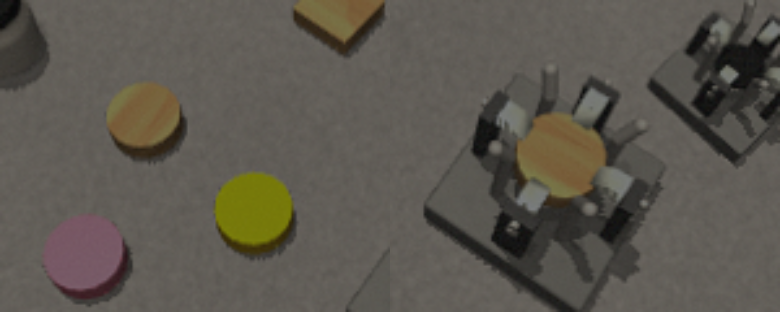

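Close crop: the round wood disc at crop (144,118) is plain and 60 mm across, so the choice is confirmed. The magazine is at about (0.528, 0.155) with yaw 16.4°. I'll work out the hover move next.

```bash
cat >> h.py <<'E'
def to(p,yaw,o=None):
    "move numbers to TCP p, tool y (finger line) at world yaw deg, tool z down"
    o=o or ctrl.get_obs();R=Ro.from_rotvec(o['tool_rot']);a=np.radians(yaw)
    y=np.array([np.cos(a),np.sin(a),0]);z=np.array([0,0,-1.]);T=Ro.from_matrix(np.c_[np.cross(y,z),y,z])
    s=R.inv().apply(np.array(p)-o['tool_pos']);w=(R.inv()*T).as_rotvec()
    print("shift/.6",np.round(s/.6,4),"turn/90",np.round(w/(np.pi/2),4),"mm",np.round(s*1e3,1))
E
python3 -c "
from h import *
to([.634,-.1115,.24],16.4)"
```

```text
shift/.6 [-1.0359 -0.7611  0.1058] turn/90 [-1.100e-03  4.000e-04  5.391e-01] mm [-621.5 -456.7   63.5]
```

Emit:
apply_moves:
  rows: [-1,-0.735,0.06,0,0,0.539,-1,-0.735,0.06,0,0,0.539,-1,-0.735,0.06,0,0,0.539,-1,-0.735,0.06,0,0,0.539,-1,-0.735,0.06,0,0,0.539,-1,-0.735,0.06,0,0,0.539,-1,-0.735,0.06,0,0,0.539,-1,-0.735,0.06,0,0,0.539,-1,-0.735,0.06,0,0,0.539,-1,-0.735,0.06,0,0,0.539,-1,-0.735,0.06,0,0,0.539,-1,-0.735,0.06,0,0,0.539,-1,-0.735,0.06,0,0,0.539,-1,-0.735,0.06,0,0,0.539,-1,-0.735,0.06,0,0,0.539,-1,-0.735,0.06,0,0,0.539,-1,-0.735,0.06,0,0,0.539]
  grip: 1

```text
t: 1.8
tool_pos: [0.6213, -0.0886, 0.2668]
tool_rot: [-1.883, -2.512, 0.001]
contact_force: [-0.2, -0.0, 0.3]
opening: 0.0856
grip_force: 0.0
```

```bash
python3 - <<'E'
from h import *
o=ctrl.get_obs();p,d=ctrl.get_image("wrist");cv2.imwrite("pics/w1.png",p)
P=cloud("wrist",d,o);hsv=cv2.cvtColor(p,cv2.COLOR_BGR2HSV)
m=(abs(P[...,2]-.022)<.006)&(hsv[...,1]>70)&(np.hypot(P[...,0]-.634,P[...,1]+.112)<.05)&(d>0)
q=np.argwhere(m)[:,::-1].astype(np.float32);w=plane("wrist",q,.022,o)[:,:2].astype(np.float32)
print(o['t'],o['tool_pos'],o['tool_rot'],m.sum(),np.median(P[m][:,2]),cv2.minEnclosingCircle(w),cv2.minAreaRect(w),q.mean(0))
c=cv2.minAreaRect(w)[0]
to([c[0],c[1],.065],16.4,o)
# other things near, by height
z=(P[...,2]>.015)&(d>.12)&~m&(np.hypot(P[...,0]-c[0],P[...,1]-c[1])<.09)
print(z.sum(), P[z][::max(1,z.sum()//6)].round(3))
E
```

```text
1.8 [ 0.62127434 -0.08857846  0.26684935] [-1.88282223e+00 -2.51238879e+00  6.35089678e-04] 2625 0.021066184172324198 ((0.6333370804786682, -0.10811930149793625), 0.029998326674103737) ((0.6337173581123352, -0.10818774253129959), (0.05887361988425255, 0.058493126183748245), 79.37274932861328) [264.90247 191.66248]
shift/.6 [-0.0376  0.0112  0.3363] turn/90 [-0.001  -0.0009 -0.0011] mm [-22.6   6.7 201.8]
3479 [[ 0.622 -0.082  0.015]
 [ 0.577 -0.09   0.217]
 [ 0.66  -0.064  0.226]
 [ 0.577 -0.091  0.228]
 [ 0.578 -0.094  0.23 ]
 [ 0.663 -0.079  0.224]
 [ 0.664 -0.085  0.234]]
```

View pics/w1.png

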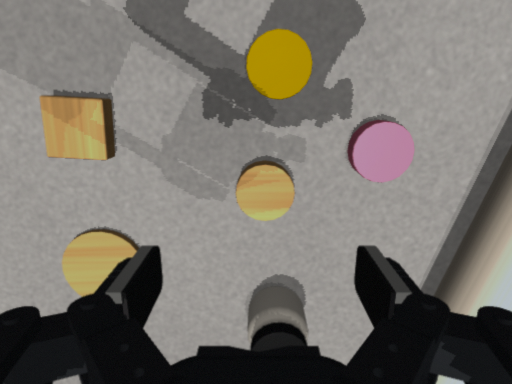

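Wrist view: blank at (265,192), square block at (77,128), coaster at (98,262), yellow disc at (279,63), pink disc at (381,151). The ink jar at (278,320) is close on the tool's −x side. I'll check the jar clearance and fingertip depth.

```bash
python3 - <<'E'
from h import *
for n,b in(("scene",(135,165)),("side",(376,288))):
    P=cloud(n,np.load(n+"0.npy"));v,u=np.mgrid[:384,:512]
    k=(np.hypot(u-b[0],v-b[1])<25)&(P[...,2]>.066)&(P[...,2]<.085)
    print(n,cv2.minAreaRect(P[k][:,:2].astype(np.float32)),P[k][:,2].max())
o=ctrl.get_obs();p,d=ctrl.get_image("wrist");P=cloud("wrist",d,o)
k=(d>.05)&(P[...,2]>.15);print("lowest finger ahead of TCP",o['tool_pos'][2]-np.percentile(P[k][:,2],[0,.5,2]),ctrl.tip_extent)
R=Ro.from_rotvec(o['tool_rot']);L=R.inv().apply(P[k]-o['tool_pos']);s=L[L[:,2]>np.percentile(L[:,2],97)];print(s[::max(1,len(s)//6)].round(3))
print(R.as_matrix()[:,0])
E
```

```text
scene ((0.6905293464660645, -0.2502937316894531), (0.05858101323246956, 0.05425017699599266), 60.75773620605469) 0.078814796568901
side ((0.6899289488792419, -0.252149760723114), (0.05659935250878334, 0.058978088200092316), 14.013484001159668) 0.0790015985469279
lowest finger ahead of TCP [0.06121569 0.05721457 0.05220638] 0.0726
[[ 0.012 -0.049  0.056]
 [ 0.013 -0.044  0.051]
 [ 0.006 -0.043  0.059]
 [ 0.008 -0.053  0.05 ]
 [ 0.001  0.043  0.054]
 [-0.002 -0.043  0.051]
 [-0.009 -0.043  0.05 ]]
[-0.28209374  0.95938613  0.00117536]
```

Emit:
apply_moves:
  rows: [-0.04,0.011,0.1,0,0,-0.001,-0.04,0.011,0.18,0,0,-0.001,-0.04,0.011,0.24,0,0,-0.001,-0.04,0.011,0.29,0,0,-0.001,-0.04,0.011,0.318,0,0,-0.001,-0.04,0.011,0.318,0,0,-0.001,-0.04,0.011,0.318,0,0,-0.001]

```text
t: 2.6
tool_pos: [0.6355, -0.1084, 0.0788]
tool_rot: [1.877, 2.516, 0.001]
contact_force: [-0.4, 0.3, 1.4]
opening: 0.0853
grip_force: 0.0
```

Emit:
apply_moves:
  rows: [0,0,0,0,0,0,0,0,0,0,0,0,0,0,0,0,0,0,0,0,0,0,0,0,0,0,0,0,0,0,0,0,0,0,0,0,0,0,0,0,0,0,0,0,0,0,0,0]
  grip: 0.5
  grip_force: 30

```text
t: 3.4
tool_pos: [0.6362, -0.1093, 0.08]
tool_rot: [1.878, 2.514, 0.003]
contact_force: [0.1, 0.8, 7.5]
opening: 0.0586
grip_force: 32.1
```

Gripped: opening is 58.6 mm and grip force 32 N. Next I'll lift and compute the carry.

Emit:
apply_moves:
  rows: [0,0,-0.06,0,0,0,0,0,-0.14,0,0,0,0,0,-0.22,0,0,0,0,0,-0.3,0,0,0,0,0,-0.35,0,0,0,0,0,-0.35,0,0,0]

```text
t: 4.0
tool_pos: [0.6369, -0.1096, 0.2955]
tool_rot: [1.872, 2.507, 0.007]
contact_force: [0.5, 0.7, 0.8]
opening: 0.0583
grip_force: 32.8
```

```bash
python3 - <<'E'
from h import *
o=ctrl.get_obs();p,d=ctrl.get_image("wrist");cv2.imwrite("pics/w2.png",p)
print(o['t'],o['tool_pos'],o['contact_force'],o['opening'],o['grip_force'])
P=cloud("wrist",d,o);L=Ro.from_rotvec(o['tool_rot']).inv().apply((P-o['tool_pos']).reshape(-1,3)).reshape(P.shape)
hsv=cv2.cvtColor(p,cv2.COLOR_BGR2HSV)
m=(hsv[...,1]>70)&(d>.05)&(L[...,2]<.09)&(L[...,2]>.02)
l=L[m];print(m.sum(),np.percentile(l,[1,50,99],axis=0).round(4))
top=m&(L[...,2]<np.percentile(l[:,2],10)+.004);print(np.percentile(L[top],[0.5,50,99.5],axis=0).round(4),cv2.minEnclosingCircle(L[top][:,:2].astype(np.float32)))
A=np.c_[L[top][:,:2],np.ones(top.sum())];print("plane",np.linalg.lstsq(A,L[top][:,2],rcond=None)[0])
to([.528,.1554,.25],16.4,o)
E
```

```text
4.0 [ 0.63687044 -0.10960057  0.29554764] [0.53588519 0.70266667 0.78321299] 0.05828485953439916 32.78837442398071
14437 [[-0.0261 -0.0295  0.0365]
 [ 0.005  -0.0001  0.059 ]
 [ 0.0301  0.0293  0.0751]]
[[-0.0271 -0.0297  0.0254]
 [ 0.0032 -0.0001  0.059 ]
 [ 0.0298  0.0294  0.0615]] ((0.012971681542694569, -0.0007506255060434341), 0.05484430864453316)
plane [-0.00837883  0.01720088  0.05848885]
shift/.6 [ 0.4755 -0.0494  0.072 ] turn/90 [0.007  0.0046 0.0011] mm [285.3 -29.6  43.2]
```

View pics/w2.png

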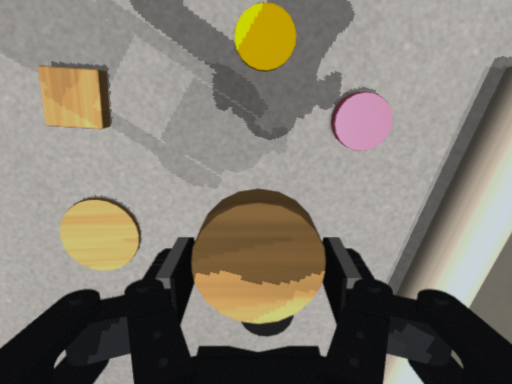

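The blank is held level and centred, with its underside about 80 mm ahead of the TCP. I'll stop short of the magazine for one close look.

Emit:
apply_moves:
  rows: [0.08,-0.012,0,0,0,0,0.16,-0.025,0,0,0,0,0.24,-0.04,0,0.007,0.005,0,0.29,-0.049,0,0.007,0.005,0,0.29,-0.049,0,0.007,0.005,0,0.29,-0.049,0,0.007,0.005,0]

```text
t: 4.65
tool_pos: [0.5562, 0.0499, 0.2855]
tool_rot: [-1.87, -2.507, 0.009]
contact_force: [0.0, -0.8, -1.4]
opening: 0.0583
grip_force: 32.8
```

```bash
python3 - <<'E'
from h import *
o=ctrl.get_obs();p,d=ctrl.get_image("wrist");cv2.imwrite("pics/w3.png",p)
print(o['t'],o['tool_pos'],o['tool_rot'],o['opening'])
P=cloud("wrist",d,o)
near=np.hypot(P[...,0]-.528,P[...,1]-.1554)<.1
m=near&(d>0)&(abs(P[...,2]-.03)<.006);print("base",cv2.minAreaRect(P[m][:,:2].astype(np.float32)),np.median(P[m][:,2]))
hsv=cv2.cvtColor(p,cv2.COLOR_BGR2HSV)
h=near&(abs(P[...,2]-.09)<.006)&(hsv[...,1]>70)
q=np.argwhere(h)[:,::-1].astype(np.float32);w=plane("wrist",q,.09,o)[:,:2].astype(np.float32);print("held",len(q),cv2.minEnclosingCircle(w),cv2.minAreaRect(w),w.mean(0))
to([.528,.1554,.25],16.4,o)
E
```

```text
4.65 [0.55619846 0.04992095 0.28550303] [-1.86956754 -2.50671121  0.00903142] 0.05828073418107288
base ((0.5306760668754578, 0.14755529165267944), (0.12881126999855042, 0.10657738894224167), 16.70086097717285) 0.02911931917175628
held 4956 ((0.5276137590408325, 0.1576613336801529), 0.029873326420783997) ((0.5281627178192139, 0.15700453519821167), (0.0565529391169548, 0.055870361626148224), 16.456350326538086) [0.5275812  0.15834782]
shift/.6 [0.1814 0.0059 0.0606] turn/90 [-0.0085 -0.0052  0.0019] mm [108.8   3.5  36.3]
```

View pics/w3.png

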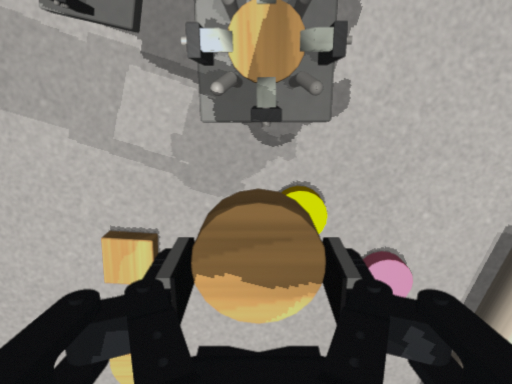

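Wrist view: the large magazine is at the top, with its held blank at (267,40), catches around it and free posts. The gripped blank sits at (258,257). I'll aim for (0.528, 0.1565), staying above first.

Emit:
apply_moves:
  rows: [0.07,0.003,0,-0.008,-0.005,0.002,0.14,0.005,0,-0.008,-0.005,0.002,0.183,0.006,0.03,-0.008,-0.005,0.002,0.183,0.006,0.08,-0.008,-0.005,0.002,0.183,0.006,0.08,-0.008,-0.005,0.002,0.183,0.006,0.08,-0.008,-0.005,0.002]

```text
t: 5.3
tool_pos: [0.5288, 0.1551, 0.2392]
tool_rot: [-1.885, -2.512, 0.001]
contact_force: [0.7, 0.4, 0.2]
opening: 0.0584
grip_force: 32.8
```

```bash
python3 - <<'E'
from h import *
for i in range(1):
    o=ctrl.get_obs();print(o['t'],o['tool_pos'],o['tool_rot'])
    to([.528,.1565,.178],16.4,o)
a=[]
for n in("scene","side"):
    p,d=ctrl.get_image(n);P=cloud(n,d);np.save(n+"1.npy",d)
    c=(325,250) if n=="scene" else (250,150)
    a.append(cv2.resize(p[c[1]-80:c[1]+60,c[0]-70:c[0]+70],None,fx=2.8,fy=2.8))
cv2.imwrite("pics/c4.png",np.hstack(a))
E
```

```text
5.3 [0.52876875 0.1550577  0.23915986] [-1.88540367e+00 -2.51240088e+00  8.98688832e-04]
shift/.6 [ 0.0027 -0.0005  0.1019] turn/90 [-0.0005 -0.     -0.0019] mm [ 1.6 -0.3 61.2]
```

View pics/c4.png

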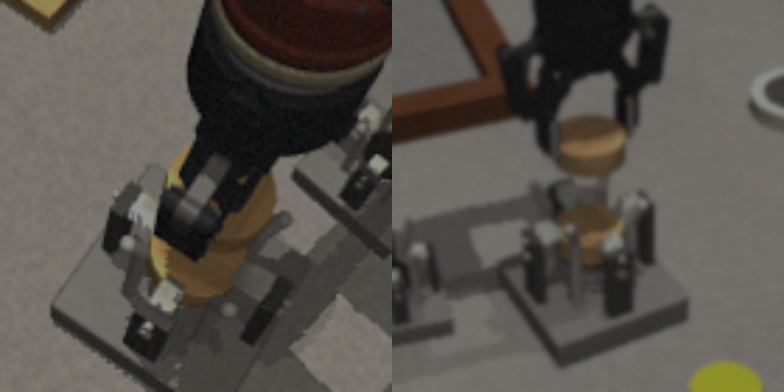

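Emit:
apply_moves:
  rows: [0.002,0,0.02,0,0,-0.002,0.002,0,0.04,0,0,-0.002,0.002,0,0.055,0,0,-0.002,0.002,0,0.07,0,0,-0.002,0.002,0,0.08,0,0,-0.002,0.002,0,0.088,0,0,-0.002,0.002,0,0.094,0,0,-0.002,0.002,0,0.098,0,0,-0.002,0.002,0,0.098,0,0,-0.002]

```text
t: 6.3
tool_pos: [0.5283, 0.1573, 0.181]
tool_rot: [1.879, 2.517, 0.002]
contact_force: [-0.1, 1.0, -0.1]
opening: 0.0584
grip_force: 32.8
```

Emit:
apply_moves:
  rows: [0,0,0.002,0,0,0,0,0,0.004,0,0,0,0,0,0.005,0,0,0,0,0,0.005,0,0,0]

```text
t: 6.7
tool_pos: [0.5283, 0.1573, 0.1781]
tool_rot: [1.879, 2.516, 0.002]
contact_force: [-0.4, -1.2, 0.1]
opening: 0.0585
grip_force: 32.8
```

Emit:
apply_moves:
  rows: [0,0,0.0015,0,0,0,0,0,0.003,0,0,0,0,0,0.003,0,0,0,0,0,0.003,0,0,0]

```text
t: 7.1
tool_pos: [0.5285, 0.1573, 0.1766]
tool_rot: [1.879, 2.516, 0.002]
contact_force: [-0.6, 0.1, 2.2]
opening: 0.0586
grip_force: 33.0
```

```bash
python3 - <<'E'
from h import *
a=[]
for n in("scene","side"):
    p,d=ctrl.get_image(n)
    c=(325,250) if n=="scene" else (250,160)
    a.append(cv2.resize(p[c[1]-60:c[1]+60,c[0]-60:c[0]+60],None,fx=3.3,fy=3.3))
cv2.imwrite("pics/c5.png",np.hstack(a))
o=ctrl.get_obs();print(o['contact_force'],o['tool_pos'])
E
```

```text
[-1.11339052  0.56726917  1.06010383] [0.52847484 0.1573183  0.17656698]
```

View pics/c5.png

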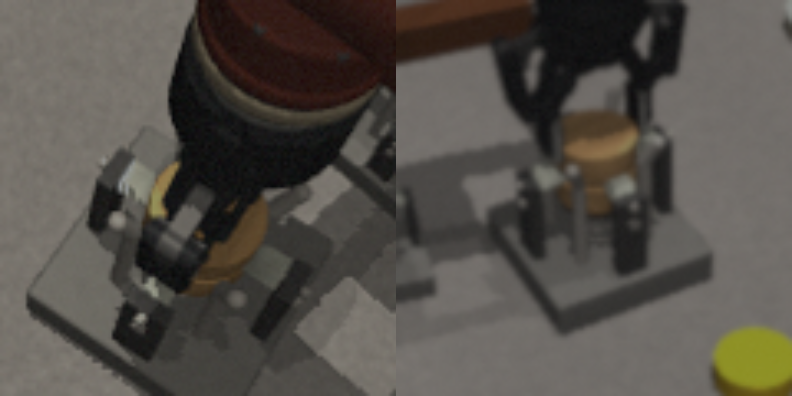

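The blank is level between the posts and starting to touch the slopes (force about 1–2 N up). I'll release it, open wide, rise straight up and look.

Emit:
apply_moves:
  rows: [0,0,0,0,0,0,0,0,0,0,0,0,0,0,0,0,0,0,0,0,0,0,0,0,0,0,0,0,0,0,0,0,0,0,0,0,0,0,-0.02,0,0,0,0,0,-0.06,0,0,0,0,0,-0.12,0,0,0,0,0,-0.18,0,0,0,0,0,-0.18,0,0,0]
  grip: 1

```text
t: 8.3
tool_pos: [0.5308, 0.1577, 0.2925]
tool_rot: [1.874, 2.509, 0.016]
contact_force: [-0.1, 0.0, 0.9]
opening: 0.0855
grip_force: 0.0
```

```bash
python3 - <<'E'
from h import *
o=ctrl.get_obs();p,d=ctrl.get_image("wrist");cv2.imwrite("pics/w6.png",p)
print(o['t'],o['tool_pos'],o['tool_rot'],o['opening'])
P=cloud("wrist",d,o);hsv=cv2.cvtColor(p,cv2.COLOR_BGR2HSV)
m=(hsv[...,1]>70)&(np.hypot(P[...,0]-.528,P[...,1]-.157)<.045)&(P[...,2]>.108)&(P[...,2]<.135)
z=np.median(P[m][:,2]);c=P[m];A=np.c_[c[:,:2]-[.528,.157],np.ones(len(c))]
print(len(c),"top z",z,"plane",np.linalg.lstsq(A,c[:,2],rcond=None)[0],cv2.minEnclosingCircle(c[:,:2].astype(np.float32)),np.percentile(c,[1,50,99],axis=0))
E
```

```text
8.3 [0.53083784 0.15769253 0.29248675] [1.8737515  2.50922816 0.01620394] 0.08545370440507655
4478 top z 0.11819347889764036 plane [ 0.0195881 -0.0113451  0.1181245] ((0.5278381109237671, 0.15809857845306396), 0.030035190284252167) [[0.49999158 0.13068227 0.11203309]
 [0.52719632 0.1598135  0.11819348]
 [0.5549573  0.1869289  0.11980885]]
```

View pics/w6.png

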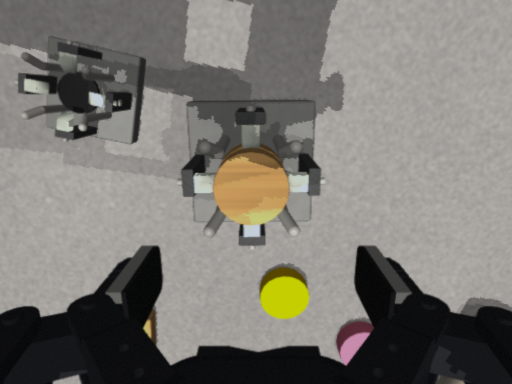

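Wrist view: the blank sits in the mouth at (251,187) with its top at about 118–119 mm, level, and the catch tips peek out around it. I'll close the fingers and come down over its centre.

Emit:
apply_moves:
  rows: [0,0,0.04,0,0,0,0,0,0.08,0,0,0,0,0,0.1,0,0,0,0,0,0.1,0,0,0,0,0,0.1,0,0,0,0,0,0.1,0,0,0,0,0,0.1,0,0,0,0,0,0.1,0,0,0,0,0,0.1,0,0,0,0,0,0.1,0,0,0]
  grip: 0

```text
t: 9.35
tool_pos: [0.5284, 0.1573, 0.2246]
tool_rot: [1.879, 2.516, 0.002]
contact_force: [-0.1, -0.2, -0.1]
opening: -0.0003
grip_force: 0.0
```

```bash
python3 -c "
from h import *
o=ctrl.get_obs();print(o['t'],o['opening'],o['tool_pos'])
to([.528,.157,.192],16.4,o)
to([.528,.157,.155],16.4,o)"
```

```text
9.35 -0.00033668247038994963 [0.52836652 0.15727665 0.22460196]
shift/.6 [-0.0003 -0.0008  0.0543] turn/90 [0.0013 0.     0.0011] mm [-0.2 -0.5 32.6]
shift/.6 [-0.0003 -0.0009  0.116 ] turn/90 [0.0013 0.     0.0011] mm [-0.2 -0.6 69.6]
```

Emit:
apply_moves:
  rows: [0,-0.001,0.025,0.001,0,0,0,-0.001,0.045,0.001,0,0,0,-0.001,0.055,0.001,0,0,0,-0.001,0.065,0.001,0,0,0,-0.001,0.075,0.001,0,0,0,-0.001,0.083,0.001,0,0,0,-0.001,0.09,0.001,0,0,0,-0.001,0.097,0.001,0,0,0,-0.001,0.103,0.001,0,0,0,-0.001,0.108,0.001,0,0,0,-0.001,0.108,0.001,0,0]

```text
t: 10.45
tool_pos: [0.5279, 0.1571, 0.1592]
tool_rot: [1.88, 2.517, 0.001]
contact_force: [1.7, -0.3, 3.0]
opening: -0.0002
grip_force: 1.9
```

Emit:
apply_moves:
  rows: [0,0,0.002,0,0,0,0,0,0.004,0,0,0,0,0,0.006,0,0,0,0,0,0.006,0,0,0]

```text
t: 10.85
tool_pos: [0.5279, 0.1571, 0.1559]
tool_rot: [1.88, 2.517, 0.0]
contact_force: [1.3, 1.4, 3.0]
opening: 0.0001
grip_force: 2.1
```

Emit:
apply_moves:
  rows: [0,0,0.002,0,0,0,0,0,0.004,0,0,0,0,0,0.004,0,0,0]

```text
t: 11.15
tool_pos: [0.5281, 0.1572, 0.1545]
tool_rot: [1.88, 2.517, 0.0]
contact_force: [-1.2, -0.4, 9.1]
opening: -0.0002
grip_force: 4.5
```

The force rose to 9 N at the stop, so the catches should have snapped. I'll ease up, rise and check.

Emit:
apply_moves:
  rows: [0,0,-0.005,0,0,0,0,0,-0.012,0,0,0,0,0,-0.02,0,0,0,0,0,-0.06,0,0,0,0,0,-0.12,0,0,0,0,0,-0.18,0,0,0,0,0,-0.22,0,0,0,0,0,-0.22,0,0,0,0,0,-0.22,0,0,0,0,0,-0.22,0,0,0]

```text
t: 12.15
tool_pos: [0.5266, 0.1569, 0.2828]
tool_rot: [-1.878, -2.515, 0.005]
contact_force: [0.3, 0.1, -0.0]
opening: -0.0002
grip_force: 0.0
```

```bash
python3 - <<'E'
from h import *
o=ctrl.get_obs();p,d=ctrl.get_image("wrist");s,_=ctrl.get_image("side")
cv2.imwrite("pics/w7.png",np.hstack([cv2.resize(p[90:290,160:360],(396,396)),cv2.resize(s[100:220,190:310],(396,396))]))
P=cloud("wrist",d,o);hsv=cv2.cvtColor(p,cv2.COLOR_BGR2HSV)
m=(hsv[...,1]>70)&(np.hypot(P[...,0]-.528,P[...,1]-.157)<.026)&(P[...,2]>.07)&(P[...,2]<.13)
c=P[m];A=np.c_[c[:,:2]-[.528,.157],np.ones(len(c))]
print(o['t'],o['tool_pos'],len(c),np.median(c[:,2]),np.linalg.lstsq(A,c[:,2],rcond=None)[0],o['contact_force'])
E
```

```text
12.15 [0.52662622 0.15693458 0.28282183] 2887 0.08909010256077948 [-0.00173501 -0.00086025  0.08911607] [ 0.27156113  0.13505522 -0.01302305]
```

View pics/w7.png

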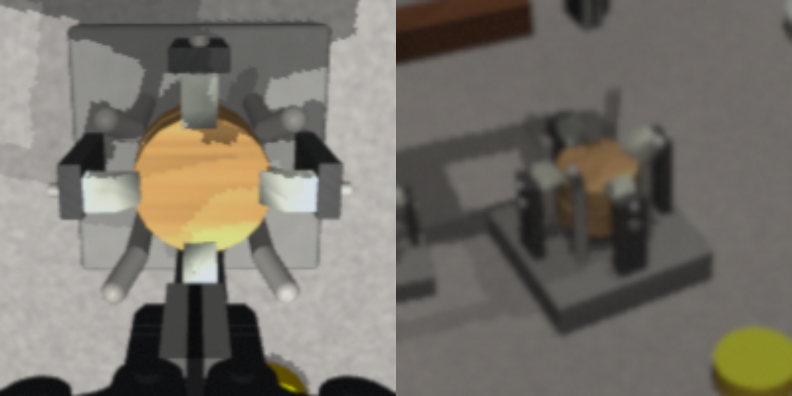

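All four catches lie over the blank's rim. Its top is level (within 0.2°) at 89 mm, where 90 mm is expected, and two blanks show in the stack. The robot is clear, so I'm handing the job in.

```bash
python3 -c "
from station import ctrl
print(ctrl.finish_job())"
```

```text
the job is handed in; nothing more can be done
None
```

The 60 mm round wooden blank is in the larger magazine, held flat under all four snapped-out catches, and I handed the job in at about 12 s with the arm clear.

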